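# Find the carrier bar's balance point and fit its hanger saddle there

## Robot

A 6-joint arm with a two-finger parallel gripper is mounted at the origin on the work surface. World frame = base frame: x ahead of the robot, y to its left, z up, the work surface at z = 0. Lengths are in m, angles in degrees, forces in N, time in s.
With the tool pointing down it reaches from about 0.35 to 0.875 m from the base axis. Payload 4.2 kg.
Tool frame: the origin (TCP) lies at the very end of the fingers, on their centre line; the grasp point (between the pads) lies 19 mm behind it (r.grip_point_offset is the distance from the TCP to the grasp point, in m); z points along the fingers, y is the line along which they close (so a half turn about z gives the same grasp; the last joint's range is limited). The gripper opens to 87 mm and grips with 3 to 60 N. Pads are 19 mm wide; open, the fingers measure 117 mm over their backs; the gripper's body (75 mm by 190 mm) begins 51 mm behind the grasp point.
Start: joints at [-62.189, 22.042, 0.453, 0, -68.411, -14.817], TCP at [0.141, -0.609, 0.223] pointing down, gripper open.
Joint ranges: [-179.83, 179.83], [-69.29, 118.12], [-61.27, 80.66], [-181.25, 117.63], [-171.15, -9.14], [-177.46, 177.46]. Speed limits (degrees/s): [159.86, 159.86, 180, 180, 180, 180].

## Interface

Orientations are given as a 3x3 rotation matrix whose columns are the frame's x, y, z axes.
In Python, from station import r, cams gives the robot as it stands. The module is installed in compiled form; this text tells all that it offers.
- The arm moves only by the shell command python3 -m handwheel 'ROWS'. ROWS is JSON, a list that holds one entry, the list of rows, each a list of 7 numbers: the turn, a rotation vector about the tool's x, y, z in units of 6 degrees (1.0 is 6 degrees), then the shift along the tool's x, y, z in m, then the finger opening in m, from 0 to 0.087. In form: [[[ax, ay, az, x, y, z, jaw], ...]]. A call has 1 to 12 rows; each row shifts and turns the commanded pose from where the row before left it, along the tool's axes as they then stand; what a row does not reach is not made up. A row lasts 1/10 s, in which the tool goes at most 50 mm and 8.59 degrees, less where a joint would pass 70% of its speed; a pose out of reach is approached as far as the arm can. A call with a gripper value outside its range is refused whole. The fingers move at their own pace and stop on an object; the grip force is fixed at half the most. Time passes only in rows, so rows that do not move let the fingers close. It gives the time, the measured TCP pose, the force, the opening and the grip force at its end, in the units of the state.
- r.sense(): the state, without advancing time (a new reading comes with each control period).
- cams.capture(name): name is "scene" or "top" or "wrist"; returns the picture (400x640x3 uint8, red, green, blue); there is no depth.
- cams.get_calibration(name): a dict with "camera_matrix" (3x3 intrinsics, pixels), "rvec" (rotation vector, rad) and "tvec" (3), from world to camera coordinates, as OpenCV has them; the wrist camera has in their place "T_tool_cam" (4x4, takes a point from camera to tool coordinates, whose origin is the TCP and whose axes are the flange's). Camera axes: x right, y down, z forward; pixel columns grow to the right and rows downward; lengths in m; the calibration is good to about 2 mm. A picture is of the moment at which its call begins: read the wrist's pose just before it. get_calibration takes no time and is no camera call.
- r.finish_job(): hands the job in; it is judged then, once.
The state is a dict: "time_s": time; "joints": joint angles; "joint_velocities": joint speeds; "effort": joint torques, N m; "tcp_pos": TCP position; "ee_rot": TCP orientation; "wrist_force": force on the tool from outside, world axes, zero at the start; "moment": the same for the moment, N m; "gripper_width": opening from 0.0 (shut) to 1.0 (fully open); "gripper_force": force on a finger pad.
Only numpy, scipy, OpenCV 4.12 (cv2) and the standard library are available. Lean on these libraries where they do the work, as an engineer would, in place of code of your own. Each camera call takes 0.05 s, during which the arm holds its last target. There are 200 camera calls.

## Task

Slide the boot-carrier bar along its stand, over the edge, until it just tips by itself onto the rubber rest, and stop there. Then set the hanger saddle astride the bar squarely above that edge, to mark the balance point, and leave both there with the bar still just tipped. Do not bear down hard on the bar and leave the other things on the bench alone.

Things in the scene. Friction and masses are not known exactly. Their poses are not given: they have to be found in the camera images.
- stand: The dark steel balancing stand, fixed to the bench: a flat deck 240 mm long, 70 mm wide, 40 mm high, ending in a sharp edge over a drop. Origin: on the bench under the edge; x along the slide, outwards over the drop; z up. On the deck, from x = -240 to -50 mm, stand two guide lips 8 mm high, 6 mm thick, 25 mm apart inside. Past the edge a 10 mm thick foot runs out to x = 140 mm.
- edge (a point): The fulcrum edge: the middle of the deck's end edge, on the deck's top, 40 mm above the bench. Its axes are the stand's: x along the slide, outwards over the drop; y along the edge; z up.
- catch: The rubber rest past the edge: a rubber-covered cross bar 12 mm thick, 44 mm wide, 110 mm out from the edge, its top 11 mm lower than the deck, so that a tipped bar lies on it at a slope of about 0.1 rad. Origin: under its middle, on the foot. Axes as the stand's.
- bar: The boot-carrier bar: a closed square steel tube 360 mm long, 22 x 22 mm, about 0.8 kg. Origin: middle of its underside; x along the bar, out over the edge; z up. It starts flat on the deck between the lips, its middle 100 to 150 mm behind the edge. It slides with dry friction, some 3 to 9 N. Press it onto the stand with no more than about 25 N beyond its own weight.
- bar_mid (a point): The bar's centre, 11 mm above its underside; axes as the bar's. Ballast fixed unseen inside puts the balance point up to 45 mm to either side of here. A finger pressing on the bar or knob can hold it from tipping: it shows only when let go. More than about 8 mm past balance it lies too heavily on the rest and must be slid back.
- bar_knob (a point): The centre of the upright black knob on the bar's rear end: a cylinder 18 mm across, 34 mm high, on the bar's top, 165 mm behind the bar's middle; its centre is 17 mm above the bar's top. Axes as the bar's. Push or pull it to slide the bar.
- saddle_mid (a point): The centre of the hanger saddle, a steel bracket, 0.08 kg, standing on the bench in front of the stand: an upside-down U 30 mm long (x), 34 mm wide (y), and on its 4 mm plate an upright lug to grip by, 26 mm long (x), 12 mm thick (y), 40 mm high, with a dark eye. Height 58 mm; this point is 29 mm above its feet, 29 mm below the lug's top and 11 mm above the plate. z up.
- saddle_seat (a point): The saddle's inside: underside of its plate, centred, 15 mm below the saddle's centre, which comes to sit on the bar's top. The two legs reach 14 mm below it, are 4 mm thick (y) and 26 mm apart inside, so they pass down either side of the 22 mm wide bar. Both ends of the saddle are alike.
- polish_tin: A flat round aluminium tin, 60 mm diameter, 34 mm high, on the bench in front of the stand, not to be disturbed. Origin: middle of its underside.
- mallet: A hammer lying at the left front, not to be disturbed. Origin: under its middle.
- brush: A brush lying at the right front, not to be disturbed. Origin: under its middle.
- last: A grey plastic shoe last, about 200 mm long and 85 mm high, beyond the stand, not to be disturbed. Origin: middle of its underside.
- flask: A blue drinking bottle, 66 mm diameter, 200 mm high, at the left, not to be disturbed. Origin: middle of its underside.
There are look-alikes about, which are no part of the job. Of the things shaped like the part that bears saddle_mid, the bare steel one is meant.

How it is judged (in metres and radians):
On the way:
1. with the saddle not yet on it (over 60 mm from the edge), the bar, let go, has just tipped over the edge and lies lightly (under 0.72 N, about 9 mm past balance) on the rubber rest (angle between bar_mid's own z axis and vertical between 0.06 and 0.16 rad and contact force between bar and catch below 0.72 N and contact force between the fingers and bar below 0.1 N and horizontal distance between saddle_mid and edge above 0.06 m), for 0.3 s.
At the end, for the whole second after the job is handed in: The bar is tipped (slope 0.06 to 0.16 rad), let go and still, resting on the rubber rest with less than 0.72 N; the saddle sits fully down astride the bar (its inside on the bar's top to 2 mm, in line with it to 0.2 rad), its centre above the edge: between 8 mm behind it and 12 mm beyond it (angle between bar_mid's own z axis and vertical between 0.06 and 0.16 rad and contact force between bar and catch below 0.72 N and contact force between the fingers and bar below 0.1 N and x of saddle_mid in the frame of edge between -0.008 and 0.012 m and y of saddle_mid in the frame of bar between -0.004 and 0.004 m and z of saddle_mid in the frame of bar between 0.034 and 0.039 m and angle between the x axis of saddle_mid and the x axis of bar, either way round below 0.2 rad and linear speed of bar below 0.01 m/s); the robot touches nothing.
It fails at once if the bar is pressed on the stand with more than 34 N (contact force between bar and stand above 34 N).
It fails at once if another thing on the bench is moved by more than 30 mm (distance of any of polish_tin, mallet, brush, last, flask from where it was at the start of the episode above 0.03 m).
It also fails if it takes over 72 s, if anything falls off the work surface, if the arm or the gripper's body presses on something with over 40 N, if the wrist force passes 120 N, or if a joint passes its speed limit or range.

## Working session

There is one attempt and no reset: what is moved stays moved. The work goes in short steps, Python scripts to look and compute and a shell command to move; the robot and the scene stay as the last step left them, time stands still between calls to the robot, and variables do not carry over. Pictures are saved under pics/ and viewed, at most 10 in all, crops included, and the job is handed in when it is done.

```bash
mkdir -p pics; cat > h.py <<'E'
import numpy as np,cv2
from station import r,cams
def save(name,fn,crop=None,s=1):
    im=cams.capture(name)[:,:,::-1]
    if crop: x0,y0,x1,y1=crop; im=im[y0:y1,x0:x1]
    if s!=1: im=cv2.resize(im,None,fx=s,fy=s,interpolation=cv2.INTER_CUBIC)
    cv2.imwrite('pics/'+fn,im)
def cal(name):
    c=cams.get_calibration(name);K=np.array(c['camera_matrix'])
    if 'rvec' in c:
        R=cv2.Rodrigues(np.array(c['rvec'],float))[0];t=np.array(c['tvec'],float).ravel()
        return K,R,t
    s=r.sense();T=np.array(c['T_tool_cam']);Rw=np.array(s['ee_rot'])@T[:3,:3];p=np.array(s['tcp_pos'])+np.array(s['ee_rot'])@T[:3,3]
    return K,Rw.T,-Rw.T@p
def pt(C,u,v,z):
    K,R,t=C;d=R.T@np.linalg.solve(K,[u,v,1.]);o=-R.T@t
    return o+d*(z-o[2])/d[2]
def proj(C,p):
    K,R,t=C;q=K@(R@np.array(p)+t);return q[:2]/q[2]
E
python3 - <<'E'
from h import *
np.set_printoptions(precision=4,suppress=True)
save('top','top.png',None,1.25);save('scene','scene.png',None,1.25)
for n in('top','scene'):
    K,R,t=cal(n);print(n,-R.T@t,R[2],K[0,0])
s=r.sense();print(s['time_s'],s['tcp_pos'],s['ee_rot'],s['wrist_force'],s['gripper_width']);print(cams.get_calibration('wrist'))
E
```

```text
top [0.4413 0.0474 1.147 ] [ 0.1159  0.0042 -0.9933] 398.119192969871
scene [1.2799 0.4609 0.8208] [-0.6228 -0.3699 -0.6894] 367.32420774279444
0.1 [ 0.1404 -0.6085  0.2216] [[-0.9744 -0.2247 -0.0005]
 [-0.2247  0.9744  0.0019]
 [ 0.0001  0.0019 -1.    ]] [-0.2262  0.3823 -0.4244] 1.000303595511032
{'camera_matrix': array([[285.6321,   0.    , 318.4513],
       [  0.    , 285.6321, 203.2742],
       [  0.    ,   0.    ,   1.    ]]), 'T_tool_cam': array([[ 0.0006, -0.9689, -0.2475,  0.0658],
       [ 1.    ,  0.0008, -0.0009, -0.0006],
       [ 0.001 , -0.2475,  0.9689, -0.1617],
       [ 0.    ,  0.    ,  0.    ,  1.    ]])}
```

View pics/top.png

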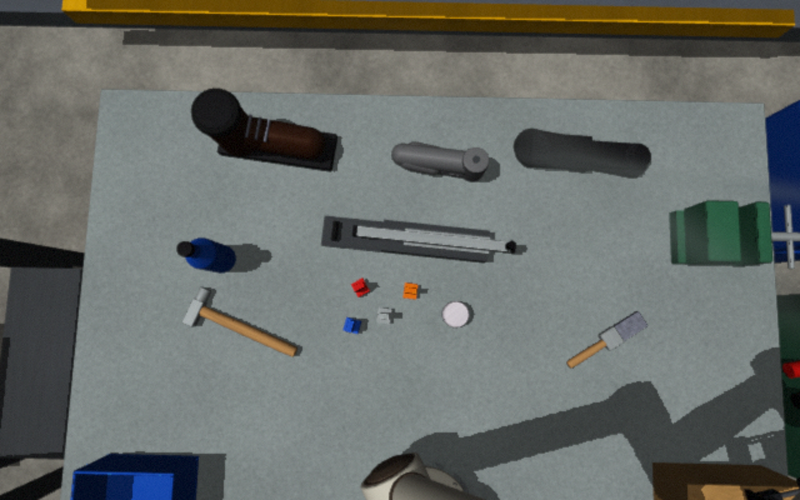

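View pics/scene.png

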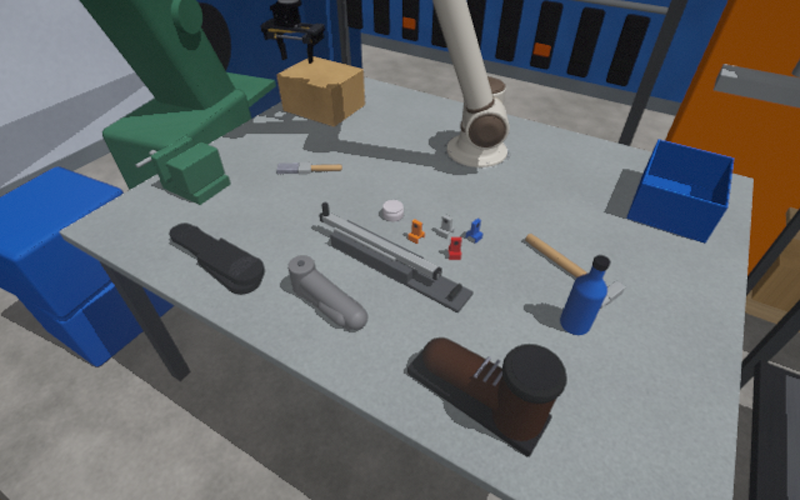

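```bash
python3 - <<'E'
from h import *
save('top','c1.png',(250,165,425,270),4.5)
E
```

```text
(no output)
```

View pics/c1.png

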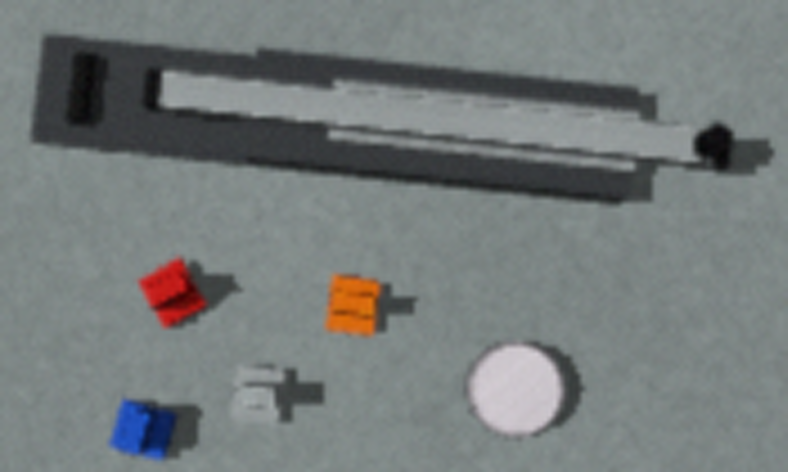

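```bash
cat >> h.py <<'E'
def lst(p): return [round(float(a),4) for a in p]
E
python3 - <<'E'
from h import *
C=cal('top')
for n,x,y,z in [('lipfar_f',334,83,.048),('lipnear_f',328,135,.048),('lipfar_r',640,116,.048),('lipnear_r',632,165,.048),('catch',86,89,.029),('barfront',161,89,.062),('knobtop?',709,141,.096),('barrear',695,142,.062),('saddleplate',258,396,.03),('saddlelugtop',258,385,.058),
('deck far f',258,52,.04),('deck far r',656,95,.04),('deck near r',650,200,.04),('foot1',43,37,.01),('foot2',32,142,.01),('tin',517,388,.034),('blue',142,430,.03),('red',173,292,.03),('orange',354,305,.03)]:
    print(n,lst(pt(C,250+x/4.5,165+y/4.5,z)))
E
```

```text
lipfar_f [0.617, 0.0544, 0.048]
lipnear_f [0.5844, 0.0573, 0.048]
lipfar_r [0.6007, -0.1355, 0.048]
lipnear_r [0.57, -0.1307, 0.048]
catch [0.6126, 0.2109, 0.029]
barfront [0.6086, 0.1602, 0.062]
knobtop? [0.5798, -0.1684, 0.096]
barrear [0.5834, -0.1668, 0.062]
saddleplate [0.423, 0.0969, 0.03]
saddlelugtop [0.4301, 0.0958, 0.058]
deck far f [0.6368, 0.1025, 0.04]
deck far r [0.6153, -0.1468, 0.04]
deck near r [0.5494, -0.1433, 0.04]
foot1 [0.6487, 0.2427, 0.01]
foot2 [0.5804, 0.2469, 0.01]
tin [0.4317, -0.0627, 0.034]
blue [0.4006, 0.1678, 0.03]
red [0.486, 0.1516, 0.03]
orange [0.4805, 0.0388, 0.03]
```

```bash
python3 -m handwheel '[[[0,0,0,-0.0377,0.0236,0,0.045],[0,0,0,-0.0377,0.0236,0,0.045],[0,0,0,-0.0377,0.0236,0,0.045],[0,0,0,-0.0377,0.0236,0,0.045],[0,0,0,-0.0377,0.0236,0,0.045],[0,0,0,-0.0377,0.0236,0,0.045],[0,0,0,-0.0377,0.0236,0,0.045],[0,0,0,-0.0377,0.0236,0,0.045],[0,0,0,-0.0377,0.0236,0,0.045],[0,0,0,-0.0377,0.0236,0,0.045],[0,0,0,-0.0377,0.0236,0,0.045],[0,0,0,-0.0377,0.0236,0,0.045]]]' && python3 -m handwheel '[[[0,0,0,-0.0377,0.0236,0,0.045],[0,0,0,-0.0377,0.0236,0,0.045],[0,0,-1.333,0,0,0,0.045],[0,0,-1.333,0,0,0,0.045],[0,0,-1.333,0,0,0,0.045],[0,0,-1.333,0,0,0,0.045],[0,0,-1.333,0,0,0,0.045],[0,0,-1.333,0,0,0,0.045],[0,0,-1.333,0,0,0,0.045],[0,0,-1.333,0,0,0,0.045],[0,0,-1.333,0,0,0,0.045],[0,0,0,0,0,0,0.045]]]'
python3 - <<'E'
from h import *
C=cal('wrist');np.savez('pics/w1.npz',K=C[0],R=C[1],t=C[2])
save('wrist','w1.png',None,1.25);s=r.sense();print(s['tcp_pos'],s['ee_rot'],s['joints'],s['time_s'])
E
```

```text
time_s: 1.35
tcp_pos: [0.5186, -0.2297, 0.2224]
ee_rot: [[-0.974, -0.225, -0.0], [-0.225, 0.974, 0.0], [0.0, 0.0, -1.0]]
wrist_force: [0.3, -1.2, 0.5]
gripper_width: 0.516
gripper_force: 0.0
time_s: 2.55
tcp_pos: [0.5803, -0.1683, 0.2222]
ee_rot: [[-0.088, -0.996, -0.001], [-0.996, 0.088, 0.0], [-0.0, 0.001, -1.0]]
wrist_force: [-0.4, -0.2, 0.4]
gripper_width: 0.517
gripper_force: 0.0
[ 0.58034807 -0.16830614  0.22221672] [[-9.04430956e-02 -9.95901372e-01 -7.09692420e-04]
 [-9.95901621e-01  9.04430071e-02  1.55862454e-04]
 [-9.10369153e-05  7.20880514e-04 -9.99999736e-01]] [-8.42415887e-01  2.00595168e+01 -2.60431642e+00 -9.02595805e-03
 -6.73769563e+01 -4.34320586e+00] 2.6
```

View pics/w1.png

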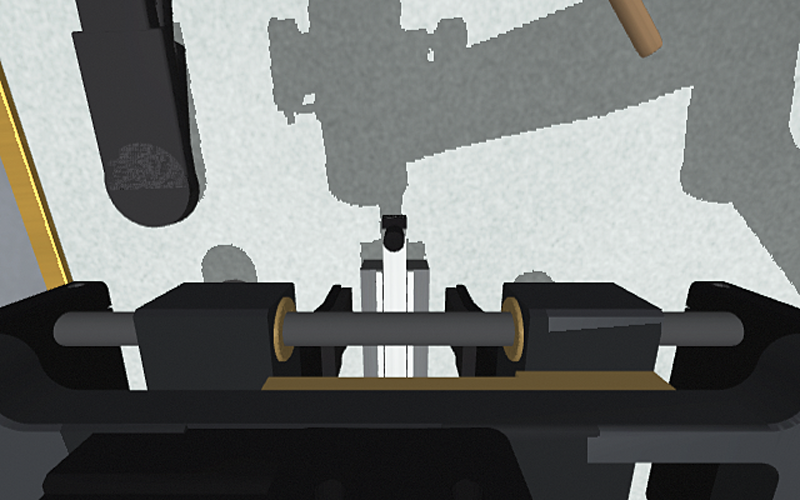

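```bash
python3 - <<'E'
from h import *
d=np.load('pics/w1.npz');C=(d['K'],d['R'],d['t'])
f=lambda u,v,z:lst(pt(C,u/1.25,v/1.25,z))
print('knob',f(394,242,.096),'bar rear end',f(395,216,.062),'deck rear far',f(361,262,.04),f(429,262,.04),'lips',f(380,272,.048),f(414,272,.048),
'bar low',f(383,365,.062),f(410,365,.062))
E
```

```text
knob [0.5849, -0.1731, 0.096] bar rear end [0.5828, -0.1897, 0.062] deck rear far [0.6213, -0.1435, 0.04] [0.5536, -0.1376, 0.04] lips [0.6028, -0.1339, 0.048] [0.5695, -0.131, 0.048] bar low [0.6084, -0.0401, 0.062] [0.5813, -0.0378, 0.062]
```

```bash
python3 -m handwheel '[[[0,0,0,0.0044,-0.0034,0,0.045],[0,0,0,0,0,0.035,0.045],[0,0,0,0,0,0.035,0.045],[0,0,0,0,0,0.035,0.045],[0,0,0,0,0,0.03,0.045],[0,0,0,0,0,0.02,0.045],[0,0,0,0,0,0,0.045],[0,0,0,0,0,0,0.016],[0,0,0,0,0,0,0.01],[0,0,0,0,0,0,0.01],[0,0,0,0,0,0,0.01],[0,0,0,0,0,0,0.01]]]'
```

```text
time_s: 3.8
tcp_pos: [0.5839, -0.1731, 0.0686]
ee_rot: [[-0.088, -0.996, 0.001], [-0.996, 0.088, -0.0], [0.0, -0.001, -1.0]]
wrist_force: [-1.2, 0.6, 2.3]
gripper_width: 0.197
gripper_force: 30.0
```

```bash
python3 -m handwheel '[[[0,0,0,-0.005,0,0,0.01],[0,0,0,-0.01,0,0,0.01],[0,0,0,-0.01,0,0,0.01],[0,0,0,-0.01,0,0,0.01],[0,0,0,-0.01,0,0,0.01],[0,0,0,-0.01,0,0,0.01],[0,0,0,-0.005,0,0,0.01],[0,0,0,0,0,0,0.01],[0,0,0,0,0,0,0.01]]]'
for i in 1 2 3 ; do python3 -m handwheel '[[[0,0,0,0,0,0,0.01]]]' | grep force; done
python3 -m handwheel '[[[0,0,0,0,0,-0.002,0.01],[0,0,0,0,0,-0.002,0.01],[0,0,0,0,0,0,0.01],[0,0,0,0,0,0,0.01],[0,0,0,0,0,0,0.01]]]'
for i in 1 2 3 4 ; do python3 -m handwheel '[[[0,0,0,0,0,0,0.01]]]' | grep wrist; done
```

```text
time_s: 4.7
tcp_pos: [0.5893, -0.1134, 0.0686]
ee_rot: [[-0.087, -0.996, 0.001], [-0.996, 0.087, -0.0], [0.0, -0.001, -1.0]]
wrist_force: [-1.7, -0.7, 6.2]
gripper_width: 0.202
gripper_force: 30.0
wrist_force: [-0.5, -1.2, 6.1]
gripper_force: 30.0
wrist_force: [-0.4, -1.2, 5.4]
gripper_force: 30.0
wrist_force: [-1.1, -2.3, 5.5]
gripper_force: 30.0
time_s: 5.5
tcp_pos: [0.5886, -0.113, 0.0711]
ee_rot: [[-0.088, -0.996, -0.001], [-0.996, 0.088, 0.0], [-0.0, 0.001, -1.0]]
wrist_force: [0.5, 1.1, -2.0]
gripper_width: 0.197
gripper_force: 30.0
wrist_force: [0.6, 1.5, -2.0]
wrist_force: [-0.3, 1.8, -1.5]
wrist_force: [1.0, 2.9, -2.1]
wrist_force: [-0.3, 3.1, -2.1]
```

```bash
python3 -m handwheel '[[[0,0,0,0,0,0.002,0.01],[0,0,0,0,0,0.0015,0.01],[0,0,0,-0.008,0,0,0.01],[0,0,0,-0.01,0,0,0.01],[0,0,0,-0.01,0,0,0.01],[0,0,0,-0.007,0,0,0.01],[0,0,0,0,0,0,0.01],[0,0,0,0,0,0,0.01]]]'
for i in 1 2 ; do python3 -m handwheel '[[[0,0,0,0,0,0,0.01]]]' | grep wrist; done
python3 -m handwheel '[[[0,0,0,0,0,-0.002,0.01],[0,0,0,0,0,-0.002,0.01],[0,0,0,0,0,0,0.01],[0,0,0,0,0,0,0.01],[0,0,0,0,0,0,0.01]]]'
for i in 1 2 3 4 ; do python3 -m handwheel '[[[0,0,0,0,0,0,0.01]]]' | grep wrist; done
```

```text
time_s: 6.7
tcp_pos: [0.5922, -0.0785, 0.0686]
ee_rot: [[-0.087, -0.996, 0.001], [-0.996, 0.087, -0.0], [0.0, -0.001, -1.0]]
wrist_force: [-0.2, -0.9, 4.4]
gripper_width: 0.198
gripper_force: 30.0
wrist_force: [-1.1, -0.4, 4.6]
wrist_force: [-1.1, -0.5, 4.7]
time_s: 7.4
tcp_pos: [0.5918, -0.0779, 0.0716]
ee_rot: [[-0.088, -0.996, -0.0], [-0.996, 0.088, 0.001], [-0.001, 0.0, -1.0]]
wrist_force: [0.9, 2.6, -1.8]
gripper_width: 0.198
gripper_force: 30.0
wrist_force: [0.6, 4.0, -1.5]
wrist_force: [1.5, 4.2, -2.3]
wrist_force: [0.3, 3.5, -1.9]
wrist_force: [1.2, 3.4, -1.9]
```

```bash
cat >> h.py <<'E'
def shot(tag): cv2.imwrite('pics/s_%s.png'%tag,cams.capture('scene'))
def diff(a,b):
    A,B=[cv2.imread('pics/s_%s.png'%q).astype(int) for q in(a,b)]
    C=cal('scene');M=np.zeros(A.shape[:2],np.uint8)
    P=np.array([proj(C,p) for p in[(.57,.09,.04),(.65,.09,.04),(.65,.26,.04),(.65,.26,.08),(.57,.26,.04),(.57,.09,.08)]]).astype(np.int32)
    cv2.fillConvexPoly(M,cv2.convexHull(P),1)
    D=abs(A-B).sum(2)*M;print('diff',(D>60).sum(),D.sum())
E
python3 -m handwheel '[[[0,0,0,0,0,0.002,0.01],[0,0,0,0,0,0.0015,0.01],[0,0,0,-0.006,0,0,0.01],[0,0,0,-0.006,0,0,0.01],[0,0,0,0,0,0,0.01],[0,0,0,0,0,0,0.01]]]'
python3 -c "from h import *;shot('a0')"
python3 -m handwheel '[[[0,0,0,0,0,0,0.045],[0,0,0,0,0,0,0.045],[0,0,0,0,0,0,0.045],[0,0,0,0,0,0,0.045],[0,0,0,0,0,0,0.045]]]'
python3 -c "from h import *;shot('a1');diff('a0','a1')"
```

```text
time_s: 8.4
tcp_pos: [0.5928, -0.0676, 0.069]
ee_rot: [[-0.088, -0.996, -0.0], [-0.996, 0.088, -0.001], [0.001, 0.0, -1.0]]
wrist_force: [-0.1, -5.2, 2.8]
gripper_width: 0.197
gripper_force: 30.0
time_s: 8.95
tcp_pos: [0.5929, -0.0662, 0.0684]
ee_rot: [[-0.087, -0.996, -0.0], [-0.996, 0.087, 0.0], [-0.0, 0.0, -1.0]]
wrist_force: [-0.2, 0.6, -0.2]
gripper_width: 0.498
gripper_force: 0.0
diff 163 35466
```

```bash
python3 - <<'E'
from h import *
A,B=[cv2.imread('pics/s_%s.png'%q)[130:270,200:400,::-1] for q in('a0','a1')]
cv2.imwrite('pics/ab.png',cv2.resize(np.hstack([A,B]),None,fx=2,fy=2,interpolation=cv2.INTER_CUBIC))
E
```

```text
(no output)
```

View pics/ab.png

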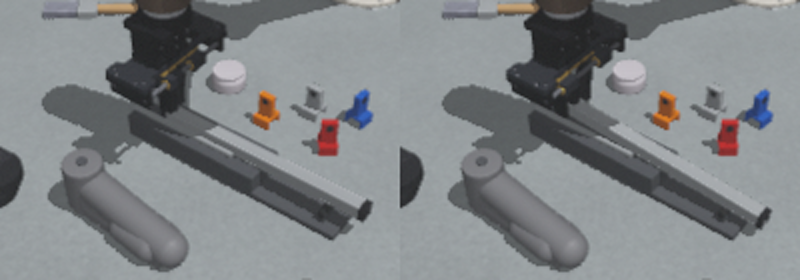

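```bash
python3 -m handwheel '[[[0,0,0,0,0,0,0.01],[0,0,0,0,0,0,0.01],[0,0,0,0,0,0,0.01],[0,0,0,0,0,0,0.01],[0,0,0,0.004,0,0,0.01],[0,0,0,0,0,0,0.01],[0,0,0,0,0,0,0.01],[0,0,0,0,0,0,0.045],[0,0,0,0,0,0,0.045],[0,0,0,0,0,0,0.045],[0,0,0,0,0,0,0.045]]]'
python3 -c "from h import *;shot('a2');diff('a0','a2');diff('a1','a2')"
```

```text
time_s: 10.1
tcp_pos: [0.5924, -0.0708, 0.0685]
ee_rot: [[-0.088, -0.996, -0.0], [-0.996, 0.088, -0.0], [0.0, 0.0, -1.0]]
wrist_force: [-0.8, 0.6, 0.2]
gripper_width: 0.489
gripper_force: 0.0
diff 172 36904
diff 4 6870
```

```bash
python3 -m handwheel '[[[0,0,0,0,0,0,0.01],[0,0,0,0,0,0,0.01],[0,0,0,0,0,0,0.01],[0,0,0,0,0,0,0.01],[0,0,0,0.004,0,0,0.01],[0,0,0,0,0,0,0.01],[0,0,0,0,0,0,0.01],[0,0,0,0,0,0,0.045],[0,0,0,0,0,0,0.045],[0,0,0,0,0,0,0.045],[0,0,0,0,0,0,0.045]]]'
python3 -c "from h import *;shot('a3');diff('a0','a3');diff('a1','a3')"
```

```text
time_s: 11.25
tcp_pos: [0.5921, -0.0748, 0.0685]
ee_rot: [[-0.088, -0.996, -0.0], [-0.996, 0.088, -0.0], [0.0, 0.0, -1.0]]
wrist_force: [0.3, -1.3, -0.5]
gripper_width: 0.486
gripper_force: 0.0
diff 178 37864
diff 7 8978
```

```bash
python3 -m handwheel '[[[0,0,0,0,0,0,0.01],[0,0,0,0,0,0,0.01],[0,0,0,0,0,0,0.01],[0,0,0,0,0,0,0.01]]]'; python3 - <<'E'
from h import *
L=[cv2.imread('pics/s_%s.png'%q)[150:260,265:390,::-1] for q in('a0','a1','a3')]
W=cams.capture('wrist')[:,:,::-1][140:250,255:380]
q=np.vstack([np.hstack(L[:2]),np.hstack([L[2],W])])
cv2.imwrite('pics/ab2.png',cv2.resize(q,None,fx=2.7,fy=2.7,interpolation=cv2.INTER_CUBIC))
E
```

```text
time_s: 11.7
tcp_pos: [0.5922, -0.0744, 0.0686]
ee_rot: [[-0.088, -0.996, 0.0], [-0.996, 0.088, -0.0], [0.0, -0.0, -1.0]]
wrist_force: [1.3, -0.2, -0.3]
gripper_width: 0.251
gripper_force: 30.0
```

View pics/ab2.png

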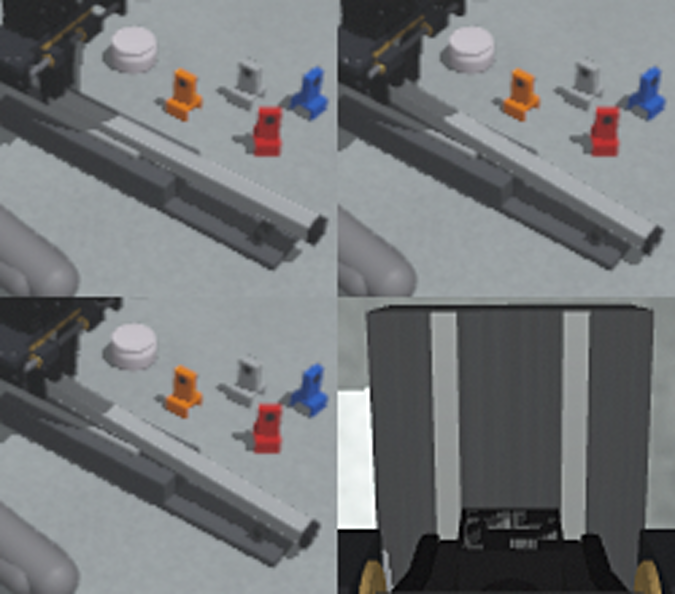

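```bash
python3 -m handwheel '[[[0,0,0,0.004,0,0,0.01],[0,0,0,0,0,0,0.01],[0,0,0,0,0,0,0.01],[0,0,0,0,0,0,0.045],[0,0,0,0,0,0,0.045],[0,0,0,0,0,0,0.045],[0,0,0,0,0,0,0.045]]]'
python3 -c "from h import *;shot('a4');diff('a0','a4');diff('a3','a4')"
```

```text
time_s: 12.45
tcp_pos: [0.5917, -0.0788, 0.0685]
ee_rot: [[-0.088, -0.996, -0.0], [-0.996, 0.088, -0.0], [0.0, 0.0, -1.0]]
wrist_force: [-0.5, 0.3, 1.1]
gripper_width: 0.487
gripper_force: 0.0
diff 177 37888
diff 10 6670
```

```bash
python3 -m handwheel '[[[0,0,0,0,0,0,0.01],[0,0,0,0,0,0,0.01],[0,0,0,0,0,0,0.01],[0,0,0,0,0,0,0.01],[0,0,0,0.006,0,0,0.01],[0,0,0,0,0,0,0.01],[0,0,0,0,0,0,0.01],[0,0,0,0,0,0,0.045],[0,0,0,0,0,0,0.045],[0,0,0,0,0,0,0.045],[0,0,0,0,0,0,0.045]]]'
python3 -c "from h import *;shot('a5');diff('a0','a5');diff('a4','a5')"
```

```text
time_s: 13.6
tcp_pos: [0.5912, -0.0846, 0.0686]
ee_rot: [[-0.088, -0.996, -0.0], [-0.996, 0.088, -0.0], [0.0, 0.0, -1.0]]
wrist_force: [-1.2, -0.2, -0.5]
gripper_width: 0.482
gripper_force: 0.0
diff 206 41449
diff 36 12085
```

```bash
python3 -m handwheel '[[[0,0,0,0,0,0,0.01],[0,0,0,0,0,0,0.01],[0,0,0,0,0,0,0.01],[0,0,0,0,0,0,0.01],[0,0,0,0.005,0,0,0.01],[0,0,0,0,0,0,0.01],[0,0,0,0,0,0,0.01],[0,0,0,0,0,0,0.045],[0,0,0,0,0,0,0.045],[0,0,0,0,0,0,0.045],[0,0,0,0,0,0,0.045]]]'
python3 -c "from h import *;shot('a6');diff('a0','a6');diff('a5','a6')"
```

```text
time_s: 14.75
tcp_pos: [0.5908, -0.0896, 0.0686]
ee_rot: [[-0.088, -0.996, -0.0], [-0.996, 0.088, -0.0], [0.0, 0.0, -1.0]]
wrist_force: [-0.0, 0.6, -0.6]
gripper_width: 0.489
gripper_force: 0.0
diff 104 24817
diff 195 39688
```

```bash
python3 -m handwheel '[[[0,0,0,0,0,0,0.01],[0,0,0,0,0,0,0.01],[0,0,0,0,0,0,0.01],[0,0,0,0,0,0,0.01],[0,0,0,-0.0065,0,0,0.01],[0,0,0,0,0,0,0.01],[0,0,0,0,0,0,0.01],[0,0,0,0,0,0,0.045],[0,0,0,0,0,0,0.045],[0,0,0,0,0,0,0.045],[0,0,0,0,0,0,0.045]]]'
python3 -c "from h import *;shot('a7');diff('a5','a7');diff('a6','a7')"
```

```text
time_s: 15.9
tcp_pos: [0.5915, -0.0826, 0.0685]
ee_rot: [[-0.087, -0.996, 0.0], [-0.996, 0.087, 0.0], [-0.0, -0.0, -1.0]]
wrist_force: [-0.1, 0.2, -0.2]
gripper_width: 0.462
gripper_force: 0.0
diff 3 6407
diff 190 39609
```

```bash
python3 -m handwheel '[[[0,0,0,0,0,-0.02,0.045],[0,0,0,0,0,-0.035,0.045],[0,0,0,0,0,-0.035,0.045],[0,0,0,0,0,-0.035,0.045],[0,0,0,0,0,-0.03,0.045],[0,0,0,-0.033,0.0215,0,0.045],[0,0,0,-0.033,0.0215,0,0.045],[0,0,0,-0.033,0.0215,0,0.045],[0,0,0,-0.033,0.0215,0,0.045],[0,0,0,-0.033,0.0215,0,0.045],[0,0,0,-0.033,0.0215,0,0.045],[0,0,0,-0.033,0.0215,0,0.045]]]'; python3 -m handwheel '[[[0,0,0,0,0,0,0.045],[0,0,0,0,0,0,0.045]]]'
python3 - <<'E'
from h import *
C=cal('wrist');np.savez('pics/w2.npz',K=C[0],R=C[1],t=C[2])
W=cams.capture('wrist')[:,:,::-1];cv2.imwrite('pics/w2.png',W)
cv2.imwrite('pics/w2c.png',cv2.resize(W[60:270,130:410],None,fx=2.8,fy=2.8,interpolation=cv2.INTER_CUBIC))
shot('a8');diff('a7','a8');print(r.sense()['time_s'])
E
```

```text
time_s: 17.15
tcp_pos: [0.4608, 0.1617, 0.2237]
ee_rot: [[-0.088, -0.996, 0.0], [-0.996, 0.088, 0.001], [-0.001, -0.0, -1.0]]
wrist_force: [1.2, 0.3, -0.0]
gripper_width: 0.517
gripper_force: 0.0
time_s: 17.35
tcp_pos: [0.4614, 0.1611, 0.2237]
ee_rot: [[-0.085, -0.996, 0.0], [-0.996, 0.085, 0.0], [-0.0, -0.0, -1.0]]
wrist_force: [0.6, -0.8, -0.3]
gripper_width: 0.517
gripper_force: 0.0
diff 7 6001
17.45
```

View pics/w2c.png

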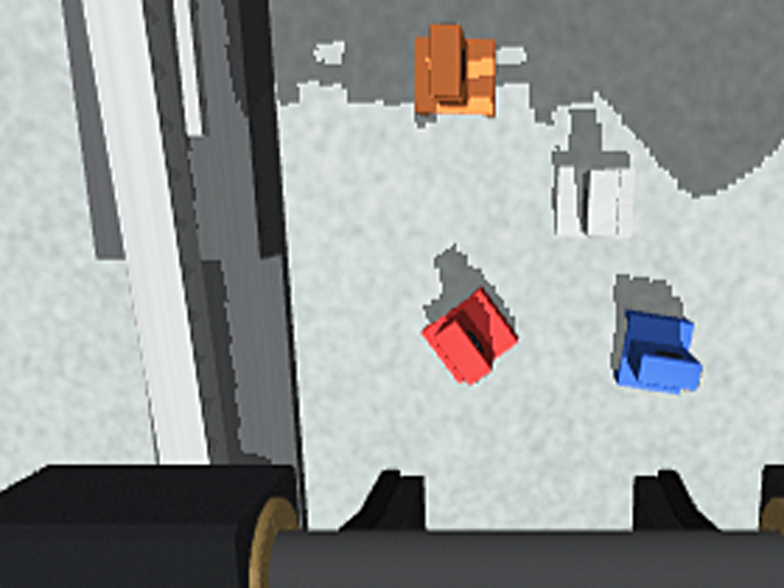

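```bash
python3 - <<'E'
from h import *
d=np.load('pics/w2.npz');C=(d['K'],d['R'],d['t'])
f=lambda x,y,z:lst(pt(C,130+x/2.8,60+y/2.8,z))
print('edge far',f(97,260,.04),'near',f(261,257,.04),'lip front near',f(198,136,.048))
for q in [(588,168),(586,235),(622,235),(624,170)]: print('lugtop',f(*q,.058))
for q in [(558,166),(556,235),(630,237),(634,168)]: print('plate',f(*q,.018))
print('bar', f(88,10,.062),f(135,10,.062),f(158,460,.055),f(209,460,.055))
C=cal('top');print('top lug',pt(C,250+258/4.5,165+385/4.5,.058))
E
```

```text
edge far [0.6427, 0.104, 0.04] near [0.5728, 0.1087, 0.04] lip front near [0.5873, 0.0587, 0.048]
lugtop [0.4328, 0.0846, 0.058]
lugtop [0.4353, 0.1103, 0.058]
lugtop [0.421, 0.1115, 0.058]
lugtop [0.4188, 0.0866, 0.058]
plate [0.443, 0.0815, 0.018]
plate [0.4461, 0.1112, 0.018]
plate [0.413, 0.1149, 0.018]
plate [0.4096, 0.0852, 0.018]
bar [0.6143, 0.0128, 0.062] [0.5969, 0.0142, 0.062] [0.6269, 0.1903, 0.055] [0.6048, 0.1922, 0.055]
top lug [0.43007381 0.09581395 0.058     ]
```

```bash
python3 -m handwheel '[[[0,0,0,0.0329,0.0145,0,0.045],[0,0,0,0.0329,0.0144,0,0.045],[0,0,0,0,0,0.04,0.045],[0,0,0,0,0,0.045,0.045],[0,0,0,0,0,0.04,0.045],[0,0,0,0,0,0.04,0.045],[0,0,0,0,0,0.025,0.045],[0,0,0,0,0,0.011,0.045],[0,0,0,0,0,0,0.045]]]'
python3 -m handwheel '[[[0,0,0,0,0,0,0.02],[0,0,0,0,0,0,0.005],[0,0,0,0,0,0,0.005],[0,0,0,0,0,0,0.005],[0,0,0,0,0,0,0.005]]]'
python3 -m handwheel '[[[0,0,0,0,0,-0.02,0.005],[0,0,0,0,0,-0.04,0.005],[0,0,0,0,0,-0.04,0.005],[0,0,0,0,0,-0.03,0.005],[0,0,0,0,0,0,0.005]]]'
python3 -c "from h import *;shot('a9');diff('a7','a9');print(r.sense()['wrist_force'])"
```

```text
time_s: 18.35
tcp_pos: [0.4265, 0.0956, 0.0208]
ee_rot: [[-0.09, -0.996, -0.004], [-0.996, 0.09, -0.003], [0.003, 0.004, -1.0]]
wrist_force: [-0.4, -0.3, 0.5]
gripper_width: 0.517
gripper_force: 0.0
time_s: 18.85
tcp_pos: [0.4274, 0.0975, 0.023]
ee_rot: [[-0.088, -0.996, 0.001], [-0.996, 0.088, 0.001], [-0.001, -0.001, -1.0]]
wrist_force: [-0.9, -0.2, 0.7]
gripper_width: 0.145
gripper_force: 0.3
time_s: 19.35
tcp_pos: [0.4298, 0.0989, 0.157]
ee_rot: [[-0.086, -0.996, 0.009], [-0.996, 0.086, 0.005], [-0.006, -0.009, -1.0]]
wrist_force: [0.5, 0.0, -1.4]
gripper_width: 0.133
gripper_force: 30.0
diff 0 5561
[ 0.41179335  0.08035136 -1.12719599]
```

```bash
python3 -m handwheel '[[[0,0,0,-0.0054,-0.0257,0,0.005],[0,0,0,-0.0053,-0.0357,0,0.005],[0,0,0,-0.0053,-0.0357,0,0.005],[0,0,0,-0.0053,-0.0357,0,0.005],[0,0,0,-0.0053,-0.0357,0,0.005],[0,0,0,0,-0.0099,0,0.005],[0,0,0,0,0,0.025,0.005],[0,0,0,0,0,0.023,0.005],[0,0.9,0,0,0,0,0.005],[0,0,0,0,0,0,0.005],[0,0,0,0,0,0,0.005],[0,0,0,0,0,0,0.005]]]'
python3 - <<'E'
from h import *
C=cal('wrist');np.savez('pics/w3.npz',K=C[0],R=C[1],t=C[2])
W=cams.capture('wrist')[:,:,::-1];S=cams.capture('scene')[:,:,::-1]
a=cv2.resize(W[60:300,180:460],(560,480));b=cv2.resize(S[130:230,300:350],(240,480),interpolation=cv2.INTER_CUBIC)
cv2.imwrite('pics/w3.png',np.hstack([a,b]));s=r.sense();print(lst(s['tcp_pos']),lst(s['ee_rot'][0]),lst(s['ee_rot'][1]))
E
```

```text
time_s: 20.6
tcp_pos: [0.607, 0.1083, 0.1046]
ee_rot: [[-0.087, -0.996, -0.008], [-0.992, 0.088, -0.092], [0.093, 0.0, -0.996]]
wrist_force: [0.1, 1.0, -0.3]
gripper_width: 0.134
gripper_force: 30.0
[0.6073, 0.1081, 0.105] [-0.088, -0.9961, -0.0076] [-0.9918, 0.0883, -0.0924]
```

View pics/w3.png

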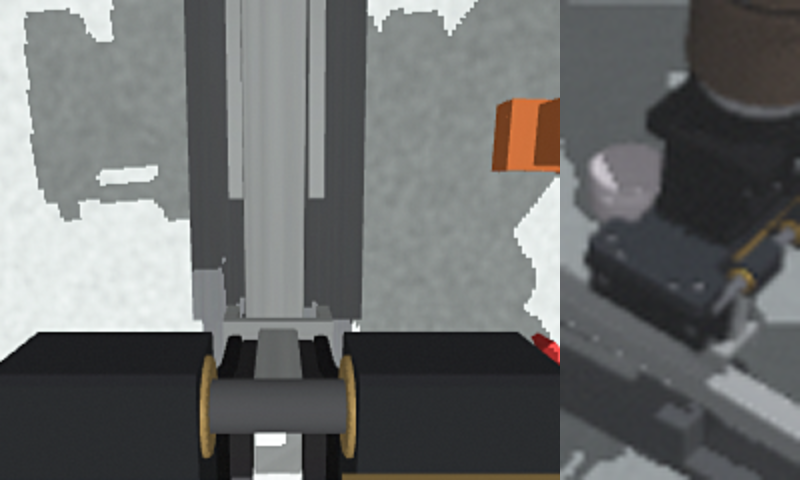

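```bash
python3 - <<'E'
from h import *
d=np.load('pics/w3.npz');C=(d['K'],d['R'],d['t'])
f=lambda x,y,z:lst(pt(C,180+x/2,60+y/2,z))
print('edge',f(195,320,.04),f(360,319,.04),'bar',f(245,300,.062),f(303,300,.062),'lips',f(236,197,.048),f(317,197,.048),
'plate rear',f(225,320,.1),f(331,320,.1))
E
```

```text
edge [0.6424, 0.1036, 0.04] [0.5742, 0.1092, 0.04] bar [0.6193, 0.0932, 0.062] [0.5978, 0.0951, 0.062] lips [0.6199, 0.055, 0.048] [0.5887, 0.0578, 0.048] plate rear [0.6233, 0.0922, 0.1] [0.5908, 0.095, 0.1]
```

```bash
python3 -m handwheel '[[[0,0,0,-0.005,-0.0013,0,0.005],[0,0,0,0,0,0.006,0.005],[0,0,0,0,0,0.006,0.005],[0,0,0,0,0,0.004,0.005],[0,0,0,0,0,0.003,0.005],[0,0,0,0,0,0.002,0.005],[0,0,0,0,0,0.002,0.005],[0,0,0,0,0,0,0.005],[0,0,0,0,0,0,0.005]]]'
python3 -m handwheel '[[[0,0,0,0,0,0.003,0.005],[0,0,0,0,0,0,0.005],[0,0,0,0,0,0,0.005]]]'
python3 -c "from h import *;shot('b0');diff('a7','b0');print(r.sense()['wrist_force'])"
```

```text
time_s: 21.6
tcp_pos: [0.6089, 0.111, 0.0813]
ee_rot: [[-0.087, -0.996, -0.008], [-0.992, 0.087, -0.094], [0.094, -0.0, -0.996]]
wrist_force: [0.1, -0.2, -0.0]
gripper_width: 0.139
gripper_force: 30.0
time_s: 21.9
tcp_pos: [0.6087, 0.1106, 0.0781]
ee_rot: [[-0.087, -0.996, -0.008], [-0.992, 0.088, -0.094], [0.094, 0.0, -0.996]]
wrist_force: [0.9, 0.2, -0.3]
gripper_width: 0.137
gripper_force: 30.0
diff 494 111452
[ 0.40622825 -0.15969634 -0.84015952]
```

Legs are past the bar's top without contact. Now the last millimetres in small steps, watching force.

```bash
python3 -m handwheel '[[[0,0,0,0,0,0.002,0.005],[0,0,0,0,0,0.002,0.005],[0,0,0,0,0,0,0.005],[0,0,0,0,0,0,0.005]]]'
for i in 1 2; do python3 -m handwheel '[[[0,0,0,0,0,0,0.005]]]'|grep wrist;done
python3 -m handwheel '[[[0,0,0,0,0,0.001,0.005],[0,0,0,0,0,0.001,0.005],[0,0,0,0,0,0,0.005]]]'
for i in 1 2; do python3 -m handwheel '[[[0,0,0,0,0,0,0.005]]]'|grep wrist;done
```

```text
time_s: 22.35
tcp_pos: [0.6087, 0.1103, 0.0741]
ee_rot: [[-0.087, -0.996, -0.008], [-0.992, 0.088, -0.094], [0.094, 0.0, -0.996]]
wrist_force: [0.2, 0.0, -1.2]
gripper_width: 0.134
gripper_force: 30.0
wrist_force: [-0.6, 0.3, -0.8]
wrist_force: [-1.4, 0.6, -0.9]
time_s: 22.85
tcp_pos: [0.6086, 0.1101, 0.072]
ee_rot: [[-0.087, -0.996, -0.009], [-0.992, 0.088, -0.094], [0.094, 0.0, -0.996]]
wrist_force: [-0.1, 0.2, -0.1]
gripper_width: 0.138
gripper_force: 30.0
wrist_force: [-0.3, -0.4, -1.6]
wrist_force: [-0.2, 1.0, 0.1]
```

```bash
python3 -m handwheel '[[[0,0,0,0,0,0.001,0.005],[0,0,0,0,0,0,0.005]]]'|grep -E 'tcp|wrist'
for i in 1 2 3; do python3 -m handwheel '[[[0,0,0,0,0,0,0.005]]]'|grep wrist;done
```

```text
tcp_pos: [0.6086, 0.11, 0.0711]
wrist_force: [0.4, -0.7, -0.6]
wrist_force: [0.2, -0.0, -0.7]
wrist_force: [0.1, 0.8, -0.4]
wrist_force: [-0.2, 0.3, -0.6]
```

```bash
python3 -m handwheel '[[[0,0,0,0,0,0,0.016],[0,0,0,0,0,0,0.02],[0,0,0,0,0,0,0.03],[0,0,0,0,0,0,0.04],[0,0,0,0,0,0,0.04],[0,0,0,0,0,-0.015,0.04],[0,0,0,0,0,-0.03,0.04],[0,0,0,0,0,-0.04,0.04],[0,-0.9,0,0,0,-0.04,0.04],[0,0,0,-0.045,0,0,0.04],[0,0,0,-0.045,0,0,0.04],[0,0,0,0,0,0,0.04]]]'
python3 - <<'E'
from h import *
C=cal('wrist');np.savez('pics/w4.npz',K=C[0],R=C[1],t=C[2])
W=cams.capture('wrist')[:,:,::-1];S=cams.capture('scene')[:,:,::-1]
a=cv2.resize(W[60:260,200:430],None,fx=2.2,fy=2.2);b=cv2.resize(S[130:230,275:348],None,fx=4.4,fy=4.4,interpolation=cv2.INTER_CUBIC)[:440,:290]
cv2.imwrite('pics/w4.png',np.hstack([a,b]));shot('b1');diff('a7','b1')
E
```

```text
time_s: 24.75
tcp_pos: [0.618, 0.2156, 0.1957]
ee_rot: [[-0.084, -0.997, 0.002], [-0.997, 0.084, 0.002], [-0.002, -0.001, -1.0]]
wrist_force: [0.0, -0.6, -1.0]
gripper_width: 0.46
gripper_force: 0.0
diff 537 103072
```

View pics/w4.png

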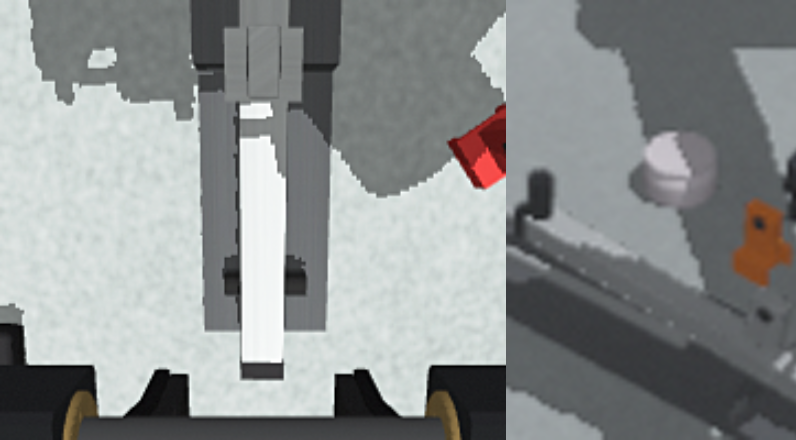

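```bash
python3 - <<'E'
from h import *
d=np.load('pics/w4.npz');C=(d['K'],d['R'],d['t'])
f=lambda x,y,z:lst(pt(C,200+x/2.2,60+y/2.2,z))
print('edge',f(193,67,.04),f(340,67,.04),'saddle lug front',f(264,93,.106-.002),'lug rear',f(264,26,.108),'plate front',f(226,100,.065),f(302,102,.065))
l=pt(C,200+240/2.2,60+362/2.2,.044);q=pt(C,200+284/2.2,60+362/2.2,.044);print('bar front',l,np.linalg.norm(l-q))
# compare bar-front area between a7 (tipped) and b1 in tight window
A,B,F=[cv2.imread('pics/s_%s.png'%k).astype(int) for k in('a7','b1','a6')]
u,v=proj(cal('scene'),(l+q)/2).astype(int);w=np.s_[v-9:v+10,u-9:u+10]
for X in(B,F):
    D=abs(X[w]-A[w]).sum(2);print((D>60).sum())
S=B.astype(np.uint8)[130:250,260:360,::-1];T=A.astype(np.uint8)[130:250,260:360,::-1]
cv2.imwrite('pics/fin.png',cv2.resize(np.hstack([T,S]),None,fx=4,fy=4,interpolation=cv2.INTER_CUBIC))
E
```

```text
edge [0.6429, 0.1055, 0.04] [0.5736, 0.1112, 0.04] saddle lug front [0.6111, 0.1255, 0.104] lug rear [0.6092, 0.1027, 0.108] plate front [0.6276, 0.1236, 0.065] [0.5942, 0.1272, 0.065]
bar front [0.63386087 0.25232901 0.044     ] 0.023087535920971132
0
135
```

View pics/fin.png

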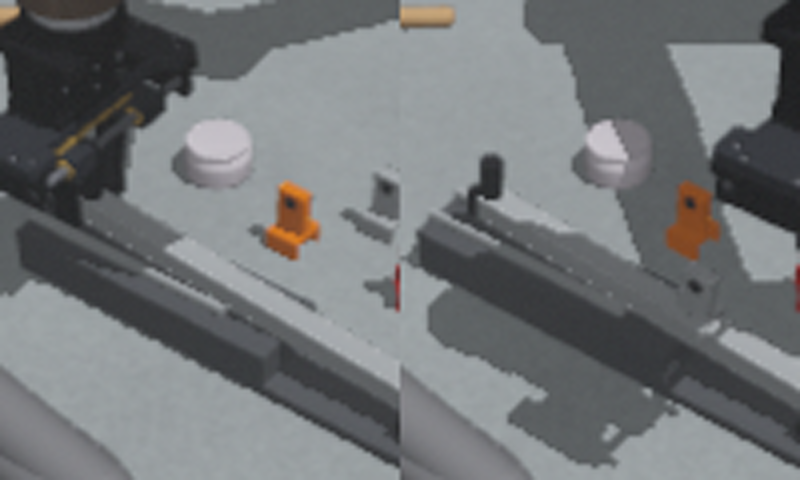

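```bash
python3 -c "from station import r;print(r.finish_job())"
```

```text
the job is handed in; nothing more can be done
None
```

The job is handed in: the bar lies just tipped on the rubber rest, an estimated 1.5–6.5 mm past balance, with the steel saddle astride it about 2 mm beyond the edge. The bar's last pose and the saddle's place were checked in the camera images, but the force on the rest was not measured, and the hand-in gave no verdict.

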